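# Put the sample kit right and set out its ink jar and timer

### The arm

A 6-joint arm with a two-finger parallel gripper is mounted at the origin on a cart in front of the work surface, level with it; the furniture and walls round the work are solid. World frame = base frame: x ahead of the robot, y to its left, z up, the work surface at z = 0. Lengths are in m, angles in rad, forces in N, time in s.
With the tool pointing down it reaches from about 0.325 to 0.9 m from the base axis. Payload 6.1 kg.
Tool frame: the origin (TCP) lies between the finger pads; the fingertips stand 11 mm ahead of it and the grasp point (between the pads) lies 8 mm behind it; x points along the fingers, y is the direction in which the jaws open and shut, and the axes are right-handed (so a half turn about x gives the same grasp; the last joint's range is limited). The gripper opens to 85 mm and grips with 20 to 120 N. Pads are 22 mm wide; open, the fingers measure 114 mm over their backs; the gripper's body (76 mm by 85 mm) begins 54 mm behind the grasp point. The pads swing forward as they close: fully open they stand 13 mm farther back than shut.
Start: joints at [1.19, 0.22, 1.526, -0, 1.395, -0.126], TCP at [0.158, 0.605, 0.222] pointing down, gripper open.
Joint ranges: [-2.98, 2.98], [-0.91, 2.08], [0.09, 2.57], [-1.24, 4.39], [0.2, 2.65], [-2.68, 2.68]. Speed limits (rad/s): [2.57, 2.57, 3.01, 3.14, 3.14, 3.14].

### API

Orientations are given as a rotation vector (axis times angle).
In Python, from bench import state, capture, calibration, ctrl gives the robot as it stands.
- The arm moves only by the shell command python3 -m inch 'ROWS' [OPENING] [FORCE]. ROWS is JSON, a list of rows, each an object of numbers: "dx", "dy", "dz": the shift along the tool's x, y, z in m; "ax", "ay", "az": the turn, a rotation vector about the tool's x, y, z in rad. In form: [{"dx": .., "dy": .., "dz": .., "ax": .., "ay": .., "az": ..}, ...]. A call has 1 to 12 rows; each row is the pose to reach, as a shift and turn from the pose commanded when the call began, along the tool's axes at that moment; what a row does not reach only later rows make up. A row lasts 1/8 s, in which the tool goes at most 62.5 mm and 10.7 degrees, less where a joint would pass 70% of its speed; a pose out of reach is approached as far as the arm can. A call with a gripper value outside its range is refused whole. OPENING is the finger opening in m, from 0 to 0.0854, set as the call begins (- or left out, the last holds). The fingers move at their own pace and stop on an object; FORCE is the grip in N (left out, the last holds). Time passes only in rows, so rows that repeat a pose let the fingers close. It gives the time, the measured TCP pose, the force and the opening at its end, in the units of the state.
- state(): the state, without advancing time (a new reading comes with each control period).
- capture(name): name is "scene" or "top" or "wrist"; returns the picture (400x640x3 uint8, red, green, blue); there is no depth.
- calibration(name): a dict with "K" (3x3 intrinsics, pixels), "eye" and "attitude" of the camera in the world; the wrist camera has in their place "hand_eye" (4x4, takes a point from camera to tool coordinates, whose origin is the TCP and whose axes are the tool frame's). Camera axes: x right, y down, z forward; pixel columns grow to the right and rows downward; lengths in m; the calibration is good to about 2 mm. The wrist camera is an equidistant fisheye: a pixel r from the principal point sees the ray r / f radians off the axis. A picture is of the moment at which its call begins: read the wrist's pose just before it. calibration takes no time and is no camera call.
- ctrl.job_done(): hands the job in, once; it reports no verdict.
The state is a dict: "time": time; "q": joint angles; "joint_vel": joint speeds; "tau": joint torques, N m; "position": TCP position; "ee_rot": TCP orientation; "contact_force": force on the tool from outside, world axes, zero at the start; "wrist_torque": the same for the moment, N m; "opening": finger opening in m.
Only numpy, scipy, OpenCV 4.12 (cv2) and the standard library are available. Lean on these libraries where they do the work, as an engineer would, in place of code of your own. Each camera call takes 0.05 s, during which the arm holds its last target. There are 200 camera calls.

### The job

Put the sample kit on the grey board right. One of the three bottles in its front row is wrong, the one with the black cap: stand it on the red coaster, and stand the spare white-capped bottle from the bench on the middle of the small cork spot that is left empty. Then stand the yellow-lidded ink jar on the middle of the large cork spot directly behind that new bottle, and stand the timer from beside the board upright on the middle of the jar's lid; keep everything upright, and do not shift the two right bottles or the calculator.

Things in the scene. Friction and masses are not known exactly. Their poses are not given: they have to be found in the camera images.
- kit_board: fixed grey board 180 x 256 x 10 mm. Origin: centre of its underside; x away from the robot, y left, z up; turned by up to 0.12 rad. Flush cork spots on its top (10 mm up): front row at x -45 mm, three small ones (60 mm across) at y +82, 0, -82 mm, with the three kit bottles in any order; back row at x +45 mm, three large empty ones (76 mm) at the same y, each directly behind a small one
- reject_coaster: fixed round red coaster, 74 mm diameter, 6 mm high, flat on the bench. Origin: centre of its underside; z up
- kit_bottle_a_mid (a point): one of the two right bottles of the kit, amber glass with a white cap, on a small cork spot of the board; stays where it is. 42 mm diameter, 85 mm high (straight amber glass body to about 65 mm, then shoulder and a cap 32 mm wide at the top 10 mm), about 80 g, loose, upright. Origin: on its axis, half-way up (42.5 mm above its foot); z up
- kit_bottle_b_mid (a point): the other right bottle of the kit, looking the same as the first (amber, white cap), on another small cork spot; stays where it is. 42 mm diameter, 85 mm high (straight amber glass body to about 65 mm, then shoulder and a cap 32 mm wide at the top 10 mm), about 80 g, loose, upright. Origin: on its axis, half-way up (42.5 mm above its foot); z up
- odd_bottle_mid (a point): the wrong bottle, amber glass with a black cap, on a small cork spot of the board. 42 mm diameter, 85 mm high (straight amber glass body to about 65 mm, then shoulder and a cap 32 mm wide at the top 10 mm), about 80 g, loose, upright. Origin: on its axis, half-way up (42.5 mm above its foot); z up
- spare_bottle_mid (a point): the spare bottle, amber glass with a white cap, standing alone on the bench beside the board. 42 mm diameter, 85 mm high (straight amber glass body to about 65 mm, then shoulder and a cap 32 mm wide at the top 10 mm), about 80 g, loose, upright. Origin: on its axis, half-way up (42.5 mm above its foot); z up
- ink_jar_mid (a point): ink jar with dark red ink and a flat yellow lid, on the bench beside the board; body 60 mm diameter, lid 62 mm diameter from 55 mm up to its top at 72 mm, about 145 g, loose. Origin: on its axis, half-way up (36 mm above its foot); z up
- bench_timer_mid (a point): white timer with a small screen, standing upright on its narrow foot on the bench beside the board: 22 mm thick (its x), 62 mm wide (its y), 66 mm high, about 90 g, loose. Origin: its centre, 33 mm above its foot; z up; any yaw
- mixer_stand: obstacle, fixed: bench mixer on a column, standing right of centre behind the work. Origin: centre of the underside of its blue base plate; axes as the world. Base plate 180 mm (x) by 275 mm (y), 22 mm high; motor head from x -53 to +53, y +17 to +141 mm, 217 to 390 mm up, with a thin stirrer below it down to 108 mm; keep the arm and gripper clear when swinging across
- calc_mid (a point): bystander: desk calculator lying flat on the bench behind the board, 118 mm (its x) by 72 mm (its y), 13 to 16 mm high, loose. Origin: its centre, 6.5 mm above the bench; z up

How it is judged:
At the end, for the whole second after the job is handed in: Black-capped bottle on the coaster (within 15 mm of centre); spare on the emptied spot, jar on the spot behind it (each within 12 mm); timer on the jar lid (within 13 mm of its axis); all upright, at rest; right bottles within 12 mm and calculator within 20 mm of where they were (horizontal distance between odd_bottle_mid and reject_coaster below 0.015 m and z of odd_bottle_mid in the frame of reject_coaster between 0.0435 and 0.0535 m and ((x of spare_bottle_mid in the frame of kit_board between -0.057 and -0.033 m and y of spare_bottle_mid in the frame of kit_board between 0.07 and 0.094 m and x of ink_jar_mid in the frame of kit_board between 0.033 and 0.057 m and y of ink_jar_mid in the frame of kit_board between 0.07 and 0.094 m) or (x of spare_bottle_mid in the frame of kit_board between -0.057 and -0.033 m and y of spare_bottle_mid in the frame of kit_board between -0.012 and 0.012 m and x of ink_jar_mid in the frame of kit_board between 0.033 and 0.057 m and y of ink_jar_mid in the frame of kit_board between -0.012 and 0.012 m) or (x of spare_bottle_mid in the frame of kit_board between -0.057 and -0.033 m and y of spare_bottle_mid in the frame of kit_board between -0.094 and -0.07 m and x of ink_jar_mid in the frame of kit_board between 0.033 and 0.057 m and y of ink_jar_mid in the frame of kit_board between -0.094 and -0.07 m)) and z of spare_bottle_mid in the frame of kit_board between 0.0475 and 0.0575 m and z of ink_jar_mid in the frame of kit_board between 0.041 and 0.051 m and horizontal distance between bench_timer_mid and ink_jar_mid below 0.013 m and z of bench_timer_mid in the frame of ink_jar_mid between 0.064 and 0.074 m and angle between each of odd_bottle_mid, spare_bottle_mid, ink_jar_mid, bench_timer_mid, kit_bottle_a_mid, kit_bottle_b_mid's own z axis and vertical below 0.1 rad and distance of each of kit_bottle_a_mid, kit_bottle_b_mid from where it was at the start of the episode below 0.012 m and distance of calc_mid from where it was at the start of the episode below 0.02 m and linear speed of each of odd_bottle, spare_bottle, ink_jar, bench_timer, kit_bottle_a, kit_bottle_b below 0.01 m/s); the robot touches nothing.
It fails at once if a bottle, the jar or the timer is tipped over (by more than about 34 degrees) (angle between any of odd_bottle_mid, spare_bottle_mid, ink_jar_mid, bench_timer_mid, kit_bottle_a_mid, kit_bottle_b_mid's own z axis and vertical above 0.6 rad).
It fails at once if one of the two right bottles or the calculator is knocked away (by more than 30 mm) (distance of any of kit_bottle_a_mid, kit_bottle_b_mid, calc_mid from where it was at the start of the episode above 0.03 m).
It also fails if it takes over 136 s, if anything falls off the work surface, if the arm or the gripper's body presses on something with over 40 N, if the wrist force passes 120 N, or if a joint passes its speed limit or range.

## Working session

There is one attempt and no reset: what is moved stays moved. The work goes in short steps, Python scripts to look and compute and a shell command to move; the robot and the scene stay as the last step left them, time stands still between calls to the robot, and variables do not carry over. Pictures are saved under pics/ and viewed, about 12 in all and at most 16, crops included, and the job is handed in when it is done.

```bash
mkdir -p pics; ls; python3 - <<'E'
from bench import state, capture, calibration
import cv2
s=state(); print(s)
for n in("scene","top","wrist"):
    print(n,calibration(n)); cv2.imwrite(f"pics/{n}0.png",capture(n)[:,:,::-1])
E
```

```text
pics
{'time': 0.0, 'q': array([ 1.18989666e+00,  2.21221289e-01,  1.52760301e+00, -2.31209226e-05,
        1.39472991e+00, -1.26064373e-01]), 'joint_vel': array([-8.58129384e-04, -4.81675090e-05, -1.21280683e-03, -1.93168993e-03,
       -2.34755605e-04,  5.34644993e-04]), 'tau': array([-2.02884032e-03, -4.96897638e+01, -3.89399564e+01, -3.97509657e-04,
        1.10652996e-02,  9.46894147e-06]), 'position': array([0.15730761, 0.604229  , 0.22070656]), 'ee_rot': array([ 0.19855972,  1.56199308, -0.20155826]), 'contact_force': array([ 0.01355465, -0.51536215,  0.27574237]), 'wrist_torque': array([ 0.00731002, -0.01035277, -0.04818215]), 'opening': 0.08520305228258199}
scene {'K': array([[485.72423293,   0.        , 330.16453646],
       [  0.        , 485.72423293, 202.75138013],
       [  0.        ,   0.        ,   1.        ]]), 'eye': array([-0.56668215, -0.66739069,  0.70130397]), 'attitude': array([-1.82628928,  1.00407141, -0.63509546])}
top {'K': array([[385.3091139 ,   0.        , 310.8743058 ],
       [  0.        , 385.3091139 , 199.83512681],
       [  0.        ,   0.        ,   1.        ]]), 'eye': array([0.42691558, 0.05577918, 1.00303428]), 'attitude': array([-2.20037929,  2.14717069, -0.16791483])}
wrist {'K': array([[309.70691629,   0.        , 321.25478957],
       [  0.        , 309.70691629, 197.44178165],
       [  0.        ,   0.        ,   1.        ]]), 'hand_eye': array([[ 1.08678204e-03, -2.58432603e-01,  9.66028679e-01,
        -1.50510864e-01],
       [ 9.99999370e-01,  9.64088369e-06, -1.12241993e-03,
        -3.12133980e-04],
       [ 2.80756532e-04,  9.66029290e-01,  2.58432450e-01,
        -6.42649280e-02],
       [ 0.00000000e+00,  0.00000000e+00,  0.00000000e+00,
         1.00000000e+00]])}
```

View pics/top0.png

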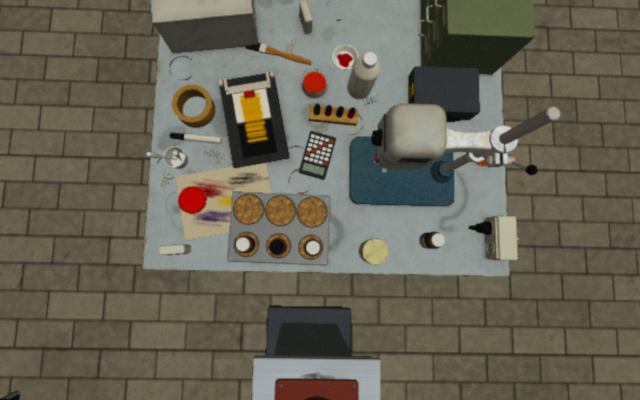

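View pics/scene0.png

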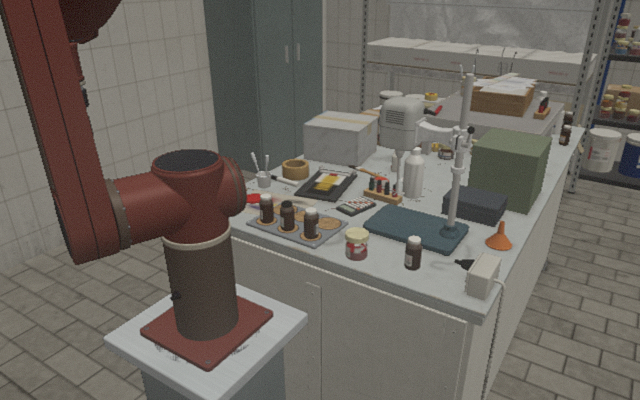

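The top view shows the black cap in the middle spot at (278,245), white caps at (243,244) and (312,247), the jar at (375,251), the spare at (433,240), the coaster at (192,200) and the timer at (173,250). The scene view agrees with this. I'll enlarge the crop next.

```bash
cat > h.py <<'E'
import numpy as np, cv2
from scipy.spatial.transform import Rotation as R
from bench import state, capture, calibration
def top(u,v,z,n="top"):
    c=calibration(n); d=R.from_rotvec(c["attitude"]).as_matrix()@np.linalg.inv(c["K"])@[u,v,1]
    return c["eye"]+d*(z-c["eye"][2])/d[2]
def px(p,n="top"):
    c=calibration(n); q=c["K"]@(R.from_rotvec(c["attitude"]).as_matrix().T@(np.asarray(p)-c["eye"])); return q[:2]/q[2]
def tool(): s=state(); return np.array(s["position"]),R.from_rotvec(s["ee_rot"]).as_matrix()
def wray(u,v,z,T=None):
    p,M=T or tool(); c=calibration("wrist");K=c["K"];H=c["hand_eye"]
    a=np.array([u-K[0,2],v-K[1,2]])/K[0,0]; r=np.hypot(*a)
    d=np.array([*(a/r*np.sin(r)),np.cos(r)]); d=M@H[:3,:3]@d; o=p+M@H[:3,3]
    return o+d*(z-o[2])/d[2]
def wpx(P,T=None):
    p,M=T or tool(); c=calibration("wrist");K=c["K"];H=c["hand_eye"]
    q=H[:3,:3].T@(M.T@(np.asarray(P)-p)-H[:3,3]); t=np.arctan2(np.hypot(q[0],q[1]),q[2]); 
    return K[:2,2]+K[0,0]*t*q[:2]/np.hypot(q[0],q[1])
E
python3 - <<'E'
from h import *
I=cv2.imread("pics/top0.png")
a=cv2.resize(I[180:272,150:340],None,fx=4.2,fy=4.2,interpolation=cv2.INTER_CUBIC)
cv2.imwrite("pics/c1.png",a)
b=cv2.resize(I[130:272,330:520],None,fx=4,fy=4,interpolation=cv2.INTER_CUBIC)
cv2.imwrite("pics/c2.png",b)
for n,u,v,z in [("jar",375,251,.072),("spare",433,240,.085),("black",278,245,.095),("coaster",192,200,.006),("timer",173,250,.066)]: print(n,top(u,v,z))
E
```

```text
jar [ 0.42083134 -0.13097091  0.072     ]
spare [ 0.45014634 -0.26819391  0.085     ]
black [0.42985468 0.10155627 0.095     ]
coaster [0.5404335 0.3311756 0.006    ]
timer [0.41248352 0.35231625 0.066     ]
```

View pics/c1.png

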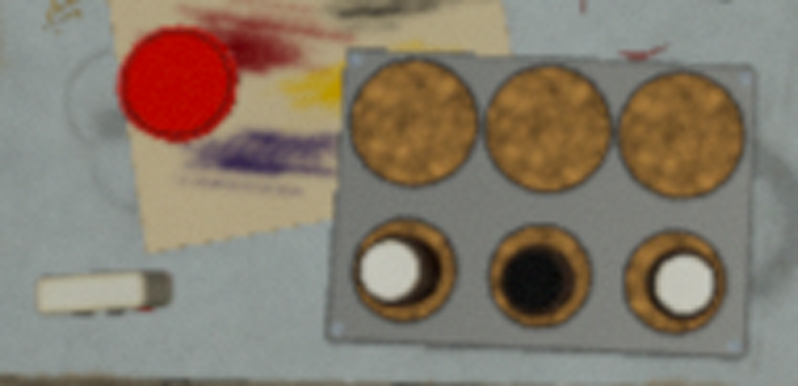

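View pics/c2.png

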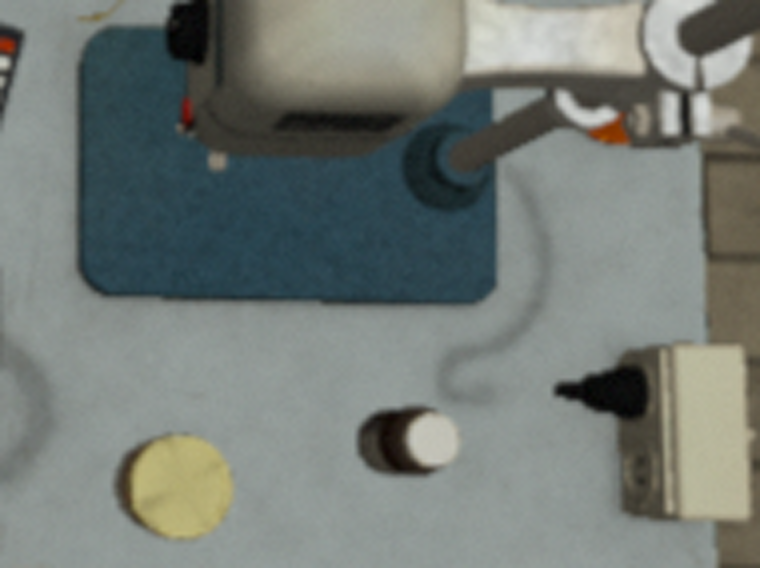

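Crop 1: cork spots are at (415,122), (549,128), (682,134) in the back row and (405,271), (540,275), (674,282) in the front. The black cap is at (533,281), the coaster at (178,84) and the timer top at (90,292). Crop 2: the jar lid is at (181,486), the spare's cap at (433,439), with the mixer's base well behind.

```bash
cat >> h.py <<'E'
def c1(x,y,z): return top(150+(x+.5)/4.2-.5,180+(y+.5)/4.2-.5,z)
def c2(x,y,z): return top(330+(x+.5)/4-.5,130+(y+.5)/4-.5,z)
E
python3 - <<'E'
from h import *
np.set_printoptions(precision=4,suppress=True)
sp=np.array([c1(x,y,.01)[:2] for x,y in [(415,122),(549,128),(682,134),(405,271),(540,275),(674,282)]])
m=np.array([(a,b) for a in(.045,-.045) for b in(.082,0,-.082)])
c=sp.mean(0);A=sp-c;th=np.arctan2((m[:,0]*A[:,1]-m[:,1]*A[:,0]).sum(),(m*A).sum())
Rm=np.array([[np.cos(th),-np.sin(th)],[np.sin(th),np.cos(th)]])
print("board",c,th);print("resid mm",1e3*(A-m@Rm.T)); print("spots",c+m@Rm.T)
for n,x,y in [("L",388,270),("M",533,281),("R",685,285)]:print(n,c1(x,y,.095))
print("coaster",c1(178,84,.006),"timer",c1(90,292,.066),[c1(x,y,.066)[:2] for x,y in((38,294),(142,290))])
print("jar",c2(181,486,.072),"spare",c2(433,439,.085))
print("mixer base front edge",c2(80,295,.022),c2(495,300,.022),"back",c2(85,28,.022), "head px", px([.6,-.2,.217]))
print(tool())
E
```

```text
board [0.4745 0.1041] -0.021830945156055576
resid mm [[ 0.0437 -0.2484]
 [ 0.2431 -0.3762]
 [ 0.4192 -0.2812]
 [-0.8478  0.0192]
 [ 0.3751  0.2509]
 [-0.2333  0.6357]]
spots [[0.5213 0.1851]
 [0.5195 0.1031]
 [0.5177 0.0212]
 [0.4313 0.1871]
 [0.4295 0.1051]
 [0.4277 0.0231]]
L [0.4305 0.1853 0.095 ]
M [0.4262 0.1049 0.095 ]
R [0.4259 0.0203 0.095 ]
coaster [0.5414 0.3312 0.006 ] timer [0.4144 0.357  0.066 ] [array([0.4126, 0.3861]), array([0.4162, 0.3279])]
jar [ 0.4205 -0.1307  0.072 ] spare [ 0.4519 -0.28    0.085 ]
mixer base front edge [ 0.5405 -0.0751  0.022 ] [ 0.5444 -0.3454  0.022 ] back [ 0.7172 -0.0766  0.022 ] head px [421.6392 166.4208]
(array([0.1573, 0.6044, 0.2209]), array([[-0.0005,  0.252 ,  0.9677],
       [-0.0015,  0.9677, -0.252 ],
       [-1.    , -0.0015, -0.0002]]))
```

```bash
python3 -m inch '[{"dy":-0.06,"dz":0.055,"ax":-0.13},{"dy":-0.42,"dz":0.387,"ax":-0.255},{"dy":-0.42,"dz":0.387,"ax":-0.255},{"dy":-0.42,"dz":0.387,"ax":-0.255},{"dy":-0.42,"dz":0.387,"ax":-0.255},{"dy":-0.42,"dz":0.387,"ax":-0.255},{"dy":-0.42,"dz":0.387,"ax":-0.255},{"dy":-0.42,"dz":0.387,"ax":-0.255},{"dy":-0.42,"dz":0.387,"ax":-0.255},{"dy":-0.42,"dz":0.387,"ax":-0.255},{"dy":-0.42,"dz":0.387,"ax":-0.255},{"dy":-0.42,"dz":0.387,"ax":-0.255}]' 0.062 30
```

```text
invalid input at $[0]: expected keys dx, dy, dz, ax, ay, az
```

```bash
python3 -m inch '[{"dx":0,"dy":-0.42,"dz":0.387,"ax":-0.255,"ay":0,"az":0},{"dx":0,"dy":-0.42,"dz":0.387,"ax":-0.255,"ay":0,"az":0},{"dx":0,"dy":-0.42,"dz":0.387,"ax":-0.255,"ay":0,"az":0},{"dx":0,"dy":-0.42,"dz":0.387,"ax":-0.255,"ay":0,"az":0},{"dx":0,"dy":-0.42,"dz":0.387,"ax":-0.255,"ay":0,"az":0},{"dx":0,"dy":-0.42,"dz":0.387,"ax":-0.255,"ay":0,"az":0},{"dx":0,"dy":-0.42,"dz":0.387,"ax":-0.255,"ay":0,"az":0},{"dx":0,"dy":-0.42,"dz":0.387,"ax":-0.255,"ay":0,"az":0},{"dx":0,"dy":-0.42,"dz":0.387,"ax":-0.255,"ay":0,"az":0},{"dx":0,"dy":-0.42,"dz":0.387,"ax":-0.255,"ay":0,"az":0},{"dx":0,"dy":-0.42,"dz":0.387,"ax":-0.255,"ay":0,"az":0},{"dx":0,"dy":-0.42,"dz":0.387,"ax":-0.255,"ay":0,"az":0}]' 0.062 30; python3 - <<'E'
from h import *
np.set_printoptions(precision=4,suppress=True)
T=tool();print(T)
I=capture("wrist")[:,:,::-1].copy();cv2.imwrite("pics/w1.png",I)
for n,P in dict(M=[.428,.105,.095],L=[.4305,.186,.095],R=[.4265,.0215,.095]).items():print(n,wpx(P,T))
E
```

```text
time: 1.65
position: [0.4255, 0.1021, 0.2216]
ee_rot: [-0.001, 1.571, 0.002]
contact_force: [1.0, -0.2, -0.4]
opening: 0.0621
(array([0.4255, 0.1021, 0.2216]), array([[-0.0006, -0.0019,  1.    ],
       [ 0.0004,  1.    ,  0.0019],
       [-1.    ,  0.0004, -0.0006]]))
M [325.3358 189.9543]
L [410.5841 192.8677]
R [236.6777 188.4457]
```

View pics/w1.png

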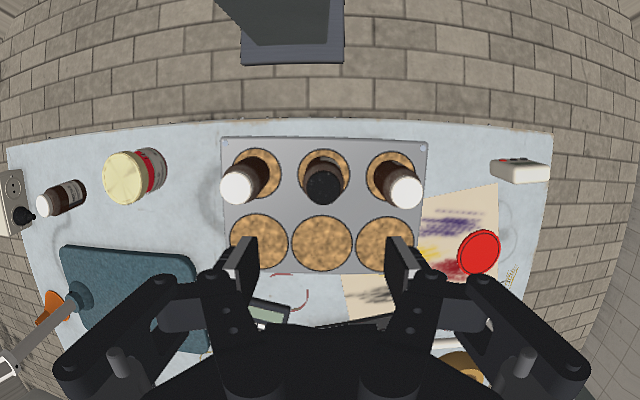

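The wrist view shows the black cap at (324,187) against a predicted (325,190), so the estimate holds. Both white caps are clear of the finger paths.

```bash
python3 -m inch '[{"dx":0.05,"dy":0.003,"dz":0.002,"ax":0,"ay":0,"az":0},{"dx":0.09,"dy":0.003,"dz":0.002,"ax":0,"ay":0,"az":0},{"dx":0.12,"dy":0.003,"dz":0.002,"ax":0,"ay":0,"az":0},{"dx":0.15,"dy":0.003,"dz":0.002,"ax":0,"ay":0,"az":0},{"dx":0.17,"dy":0.003,"dz":0.002,"ax":0,"ay":0,"az":0},{"dx":0.17,"dy":0.003,"dz":0.002,"ax":0,"ay":0,"az":0}]' && python3 -m inch '[{"dx":0,"dy":0,"dz":0,"ax":0,"ay":0,"az":0},{"dx":0,"dy":0,"dz":0,"ax":0,"ay":0,"az":0},{"dx":0,"dy":0,"dz":0,"ax":0,"ay":0,"az":0},{"dx":0,"dy":0,"dz":0,"ax":0,"ay":0,"az":0},{"dx":0,"dy":0,"dz":0,"ax":0,"ay":0,"az":0}]' 0.03 30
```

```text
time: 2.45
position: [0.4261, 0.105, 0.0503]
ee_rot: [-0.002, 1.575, 0.002]
contact_force: [-0.1, 0.6, -0.8]
opening: 0.062
time: 3.08
position: [0.4294, 0.1041, 0.053]
ee_rot: [0.001, 1.568, 0.0]
contact_force: [0.3, 1.5, 7.0]
opening: 0.0396
```

```bash
python3 -m inch '[{"dx":-0.05,"dy":0,"dz":0,"ax":0,"ay":0,"az":0},{"dx":-0.11,"dy":0,"dz":0,"ax":0,"ay":0,"az":0},{"dx":-0.13,"dy":0.02,"dz":0.01,"ax":0,"ay":0,"az":0},{"dx":-0.13,"dy":0.07,"dz":0.035,"ax":0,"ay":0,"az":0},{"dx":-0.13,"dy":0.125,"dz":0.062,"ax":0,"ay":0,"az":0},{"dx":-0.13,"dy":0.17,"dz":0.085,"ax":0,"ay":0,"az":0},{"dx":-0.13,"dy":0.205,"dz":0.103,"ax":0,"ay":0,"az":0},{"dx":-0.12,"dy":0.227,"dz":0.113,"ax":0,"ay":0,"az":0},{"dx":-0.08,"dy":0.227,"dz":0.113,"ax":0,"ay":0,"az":0},{"dx":-0.04,"dy":0.227,"dz":0.113,"ax":0,"ay":0,"az":0},{"dx":-0.015,"dy":0.227,"dz":0.113,"ax":0,"ay":0,"az":0},{"dx":-0.01,"dy":0.227,"dz":0.113,"ax":0,"ay":0,"az":0}]'; python3 - <<'E'
from h import *
T=tool();print(T[0])
I=capture("wrist")[:,:,::-1].copy();cv2.imwrite("pics/w2.png",I)
J=capture("top")[:,:,::-1];
cv2.imwrite("pics/c3.png",np.hstack([cv2.resize(I,None,fx=.75,fy=.75)[:300],cv2.resize(J[160:260,150:250],(300,300),interpolation=cv2.INTER_CUBIC)]))
E
```

```text
time: 4.58
position: [0.5392, 0.3297, 0.0589]
ee_rot: [-0.002, 1.576, -0.002]
contact_force: [-0.0, -0.5, -0.7]
opening: 0.0397
[0.53916557 0.32971887 0.05891499]
```

View pics/c3.png

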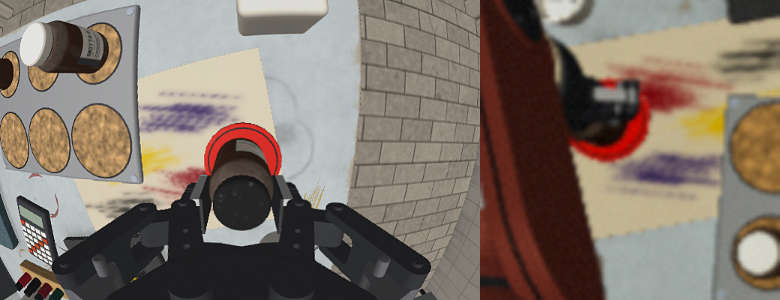

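The wrist view shows the black-capped bottle held upright over the coaster, centred sideways at about (243,153). I'll lower it and release.

```bash
python3 -m inch '[{"dx":0.005,"dy":0,"dz":0,"ax":0,"ay":0,"az":0},{"dx":0.009,"dy":0,"dz":0,"ax":0,"ay":0,"az":0},{"dx":0.012,"dy":0,"dz":0,"ax":0,"ay":0,"az":0},{"dx":0.012,"dy":0,"dz":0,"ax":0,"ay":0,"az":0},{"dx":0.012,"dy":0,"dz":0,"ax":0,"ay":0,"az":0}]'
```

```text
time: 5.3
position: [0.5412, 0.3309, 0.0499]
ee_rot: [-0.0, 1.571, 0.0]
contact_force: [-0.2, 0.5, -0.4]
opening: 0.0399
```

```bash
python3 -m inch '[{"dx":0.002,"dy":0,"dz":0,"ax":0,"ay":0,"az":0},{"dx":0.002,"dy":0,"dz":0,"ax":0,"ay":0,"az":0}]'; python3 -m inch '[{"dx":0,"dy":0,"dz":0,"ax":0,"ay":0,"az":0},{"dx":0,"dy":0,"dz":0,"ax":0,"ay":0,"az":0},{"dx":0,"dy":0,"dz":0,"ax":0,"ay":0,"az":0},{"dx":-0.03,"dy":0,"dz":0,"ax":0,"ay":0,"az":0},{"dx":-0.09,"dy":0,"dz":0,"ax":0,"ay":0,"az":0},{"dx":-0.13,"dy":0,"dz":0,"ax":0,"ay":0,"az":0},{"dx":-0.13,"dy":0,"dz":0,"ax":0,"ay":0,"az":0},{"dx":-0.13,"dy":0,"dz":0,"ax":0,"ay":0,"az":0}]' 0.065; python3 - <<'E'
from h import *
I=capture("wrist")[:,:,::-1].copy();cv2.imwrite("pics/w3.png",I);print(wpx([.5414,.3312,.091]),wpx([.5414,.3312,.006]))
E
```

```text
time: 5.55
position: [0.5421, 0.3311, 0.0492]
ee_rot: [0.0, 1.569, 0.001]
contact_force: [-1.4, -0.8, 4.8]
opening: 0.0396
time: 6.55
position: [0.5406, 0.3307, 0.177]
ee_rot: [-0.001, 1.572, -0.0]
contact_force: [0.6, 0.4, -0.8]
opening: 0.065
[323.41259815 201.01144856] [323.04199355 179.53228388]
```

View pics/w3.png

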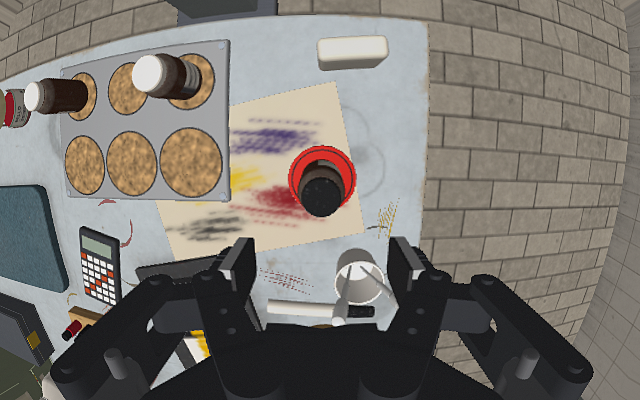

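The black-capped bottle stands on the coaster, cap at (321,197) against a predicted (323,201), so it is within about 4 mm. Next is the spare bottle.

```bash
python3 -m inch '[{"dx":0,"dy":-0.03,"dz":-0.03,"ax":0,"ay":0,"az":0},{"dx":0,"dy":-0.08,"dz":-0.06,"ax":0,"ay":0,"az":0},{"dx":0,"dy":-0.14,"dz":-0.08,"ax":0,"ay":0,"az":0},{"dx":0,"dy":-0.20,"dz":-0.09,"ax":0,"ay":0,"az":0},{"dx":0,"dy":-0.26,"dz":-0.09,"ax":0,"ay":0,"az":0},{"dx":0,"dy":-0.32,"dz":-0.09,"ax":0,"ay":0,"az":0},{"dx":0,"dy":-0.38,"dz":-0.09,"ax":0,"ay":0,"az":0},{"dx":0,"dy":-0.44,"dz":-0.09,"ax":0,"ay":0,"az":0},{"dx":0,"dy":-0.50,"dz":-0.09,"ax":0,"ay":0,"az":0},{"dx":0,"dy":-0.56,"dz":-0.09,"ax":0,"ay":0,"az":0},{"dx":0,"dy":-0.611,"dz":-0.09,"ax":0,"ay":0,"az":0},{"dx":0,"dy":-0.611,"dz":-0.09,"ax":0,"ay":0,"az":0}]'; python3 -m inch '[{"dx":0,"dy":0,"dz":0,"ax":0,"ay":0,"az":0},{"dx":0,"dy":0,"dz":0,"ax":0,"ay":0,"az":0}]'; python3 - <<'E'
from h import *
I=capture("wrist")[:,:,::-1].copy();cv2.imwrite("pics/w4.png",I)
for P in ([.452,-.28,.085],[.452,-.28,0],[.4205,-.1307,.072]): print(wpx(P))
E
```

```text
time: 8.1
position: [0.4498, -0.2827, 0.1757]
ee_rot: [0.005, 1.573, -0.002]
contact_force: [1.2, 0.1, -0.1]
opening: 0.0648
time: 8.35
position: [0.451, -0.2786, 0.177]
ee_rot: [-0.0, 1.572, 0.002]
contact_force: [0.1, 0.4, 0.2]
opening: 0.0649
[320.59665867 197.77946378]
[320.77768518 177.3984971 ]
[483.67546191 161.13094826]
```

View pics/w4.png

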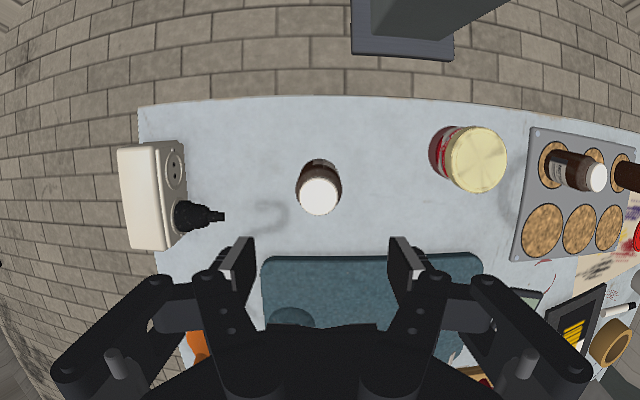

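The spare's cap is at (319,194), against a predicted (321,198), between the jaws. The jar is at (482,158), against (484,161). Going down to grip.

```bash
python3 -m inch '[{"dx":0.05,"dy":-0.002,"dz":0,"ax":0,"ay":0,"az":0},{"dx":0.09,"dy":-0.002,"dz":0,"ax":0,"ay":0,"az":0},{"dx":0.12,"dy":-0.002,"dz":0,"ax":0,"ay":0,"az":0},{"dx":0.134,"dy":-0.002,"dz":0,"ax":0,"ay":0,"az":0},{"dx":0.134,"dy":-0.002,"dz":0,"ax":0,"ay":0,"az":0}]' && python3 -m inch '[{"dx":0,"dy":0,"dz":0,"ax":0,"ay":0,"az":0},{"dx":0,"dy":0,"dz":0,"ax":0,"ay":0,"az":0},{"dx":0,"dy":0,"dz":0,"ax":0,"ay":0,"az":0},{"dx":0,"dy":0,"dz":0,"ax":0,"ay":0,"az":0},{"dx":0,"dy":0,"dz":0,"ax":0,"ay":0,"az":0}]' 0.03 30
```

```text
time: 9.02
position: [0.451, -0.2813, 0.0433]
ee_rot: [-0.0, 1.572, 0.002]
contact_force: [-0.9, -1.0, -0.1]
opening: 0.0652
time: 9.65
position: [0.4525, -0.283, 0.0457]
ee_rot: [-0.001, 1.568, -0.001]
contact_force: [0.2, 2.0, 6.0]
opening: 0.0393
```

```bash
python3 -m inch '[{"dx":-0.05,"dy":0,"dz":0,"ax":0,"ay":0,"az":0},{"dx":-0.11,"dy":0,"dz":0,"ax":0,"ay":0,"az":0},{"dx":-0.13,"dy":0.03,"dz":-0.01,"ax":0,"ay":0,"az":0},{"dx":-0.13,"dy":0.09,"dz":-0.021,"ax":0,"ay":0,"az":0},{"dx":-0.13,"dy":0.15,"dz":-0.021,"ax":0,"ay":0,"az":0},{"dx":-0.13,"dy":0.21,"dz":-0.021,"ax":0,"ay":0,"az":0},{"dx":-0.13,"dy":0.27,"dz":-0.021,"ax":0,"ay":0,"az":0},{"dx":-0.13,"dy":0.32,"dz":-0.021,"ax":0,"ay":0,"az":0},{"dx":-0.13,"dy":0.36,"dz":-0.021,"ax":0,"ay":0,"az":0},{"dx":-0.13,"dy":0.387,"dz":-0.021,"ax":0,"ay":0,"az":0},{"dx":-0.13,"dy":0.387,"dz":-0.021,"ax":0,"ay":0,"az":0},{"dx":-0.13,"dy":0.387,"dz":-0.021,"ax":0,"ay":0,"az":0}]'; python3 - <<'E'
from h import *
print(state()["position"])
E
```

```text
time: 11.15
position: [0.4302, 0.1043, 0.174]
ee_rot: [-0.001, 1.57, -0.0]
contact_force: [0.1, -0.3, -0.9]
opening: 0.0399
[0.43022705 0.10433085 0.17398421]
```

```bash
python3 -m inch '[{"dx":0.04,"dy":0,"dz":0,"ax":0,"ay":0,"az":0},{"dx":0.08,"dy":0,"dz":0,"ax":0,"ay":0,"az":0},{"dx":0.10,"dy":0,"dz":0,"ax":0,"ay":0,"az":0},{"dx":0.11,"dy":0,"dz":0,"ax":0,"ay":0,"az":0},{"dx":0.115,"dy":0,"dz":0,"ax":0,"ay":0,"az":0},{"dx":0.118,"dy":0,"dz":0,"ax":0,"ay":0,"az":0},{"dx":0.118,"dy":0,"dz":0,"ax":0,"ay":0,"az":0}]'; python3 -m inch '[{"dx":0.002,"dy":0,"dz":0,"ax":0,"ay":0,"az":0},{"dx":0.002,"dy":0,"dz":0,"ax":0,"ay":0,"az":0}]'
```

```text
time: 12.02
position: [0.4307, 0.1048, 0.0563]
ee_rot: [-0.0, 1.57, 0.0]
contact_force: [1.0, 0.1, -1.2]
opening: 0.0389
time: 12.28
position: [0.4321, 0.105, 0.0557]
ee_rot: [-0.0, 1.567, 0.001]
contact_force: [-1.5, -0.1, 7.9]
opening: 0.0389
```

Contact registers at 7.9 N. I'll release to 62 mm and lift.

```bash
python3 -m inch '[{"dx":0,"dy":0,"dz":0,"ax":0,"ay":0,"az":0},{"dx":0,"dy":0,"dz":0,"ax":0,"ay":0,"az":0},{"dx":0,"dy":0,"dz":0,"ax":0,"ay":0,"az":0},{"dx":-0.03,"dy":0,"dz":0,"ax":0,"ay":0,"az":0},{"dx":-0.09,"dy":0,"dz":0,"ax":0,"ay":0,"az":0},{"dx":-0.13,"dy":0,"dz":0,"ax":0,"ay":0,"az":0},{"dx":-0.13,"dy":0,"dz":0,"ax":0,"ay":0,"az":0},{"dx":-0.13,"dy":0,"dz":0,"ax":0,"ay":0,"az":0}]' 0.062; python3 - <<'E'
from h import *
I=capture("wrist")[:,:,::-1].copy();cv2.imwrite("pics/w5.png",I)
for P in ([.4295,.105,.095],[.4205,-.1307,.072]): print(wpx(P))
E
```

```text
time: 13.28
position: [0.4297, 0.1048, 0.1831]
ee_rot: [-0.0, 1.572, 0.0]
contact_force: [-0.6, 0.2, -0.6]
opening: 0.0617
[322.56291523 199.04316518]
[ 97.95437396 184.70994626]
```

View pics/w5.png

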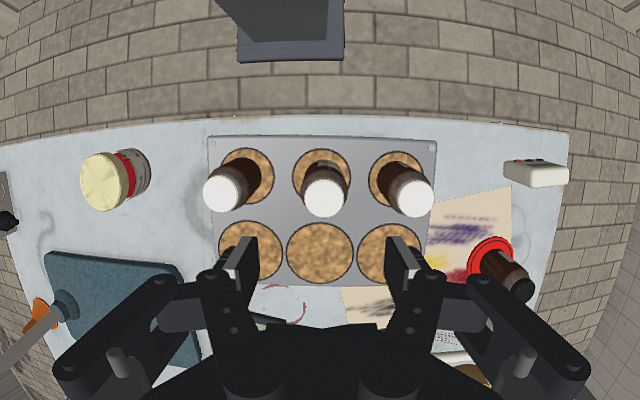

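The spare stands upright on the middle spot, cap at (323,195) against a predicted (323,199), and the neighbours are undisturbed. Next is the jar.

```bash
python3 -m inch '[{"dx":0,"dy":-0.05,"dz":-0.01,"ax":0,"ay":0,"az":0},{"dx":0,"dy":-0.11,"dz":-0.01,"ax":0,"ay":0,"az":0},{"dx":0,"dy":-0.17,"dz":-0.01,"ax":0,"ay":0,"az":0},{"dx":0,"dy":-0.215,"dz":-0.01,"ax":0,"ay":0,"az":0},{"dx":0.02,"dy":-0.2355,"dz":-0.01,"ax":0,"ay":0,"az":0},{"dx":0.05,"dy":-0.2355,"dz":-0.01,"ax":0,"ay":0,"az":0},{"dx":0.07,"dy":-0.2355,"dz":-0.01,"ax":0,"ay":0,"az":0},{"dx":0.07,"dy":-0.2355,"dz":-0.01,"ax":0,"ay":0,"az":0}]' 0.0854; python3 - <<'E'
from h import *
I=capture("wrist")[:,:,::-1].copy()
print(state()["position"],wpx([.4205,-.1307,.072]))
hsv=cv2.cvtColor(I,cv2.COLOR_BGR2HSV);m=cv2.inRange(hsv,(20,60,120),(35,180,255))
n,l,s,c=cv2.connectedComponentsWithStats(m)
for i in range(1,n):
  if s[i,4]>500: print(s[i],c[i],wray(*(s[i,:2]+s[i,2:4]/2),.072))
cv2.imwrite("pics/w6.png",I)
E
```

```text
time: 14.32
position: [0.4176, -0.1295, 0.1106]
ee_rot: [0.003, 1.577, 0.003]
contact_force: [-0.3, 0.1, 0.5]
opening: 0.0854
[ 0.41880538 -0.12996887  0.11213987] [321.20368299 220.0996885 ]
[ 271  173   94   90 5111] [317.21209157 217.73097241] [ 0.41905626 -0.13278108  0.072     ]
```

View pics/w6.png

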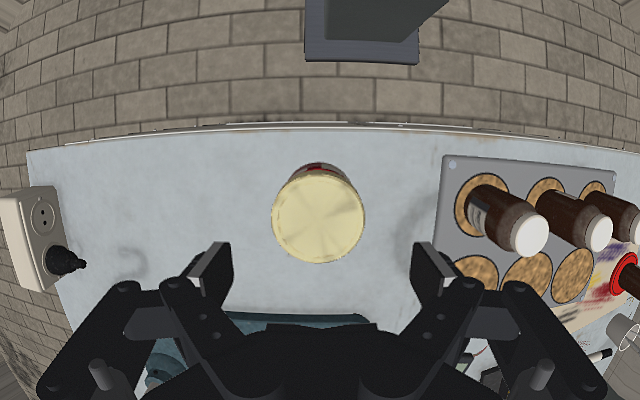

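The lid is at (318,218), which puts the jar at (0.419, -0.132), centred between the open jaws.

```bash
python3 -m inch '[{"dx":0.03,"dy":-0.002,"dz":0,"ax":0,"ay":0,"az":0},{"dx":0.06,"dy":-0.002,"dz":0,"ax":0,"ay":0,"az":0},{"dx":0.08,"dy":-0.002,"dz":0,"ax":0,"ay":0,"az":0},{"dx":0.086,"dy":-0.002,"dz":0,"ax":0,"ay":0,"az":0},{"dx":0.086,"dy":-0.002,"dz":0,"ax":0,"ay":0,"az":0}]' && python3 -m inch '[{"dx":0,"dy":0,"dz":0,"ax":0,"ay":0,"az":0},{"dx":0,"dy":0,"dz":0,"ax":0,"ay":0,"az":0},{"dx":0,"dy":0,"dz":0,"ax":0,"ay":0,"az":0},{"dx":0,"dy":0,"dz":0,"ax":0,"ay":0,"az":0},{"dx":0,"dy":0,"dz":0,"ax":0,"ay":0,"az":0}]' 0.048 35
```

```text
time: 15.0
position: [0.4206, -0.1328, 0.0283]
ee_rot: [-0.0, 1.57, 0.0]
contact_force: [0.2, -0.2, -0.2]
opening: 0.0856
time: 15.62
position: [0.4214, -0.1331, 0.0293]
ee_rot: [-0.001, 1.568, -0.001]
contact_force: [-1.4, 1.2, 6.3]
opening: 0.0604
```

```bash
python3 -m inch '[{"dx":-0.05,"dy":0,"dz":0,"ax":0,"ay":0,"az":0},{"dx":-0.11,"dy":0,"dz":0,"ax":0,"ay":0,"az":0},{"dx":-0.14,"dy":0.03,"dz":0,"ax":0,"ay":0,"az":0},{"dx":-0.14,"dy":0.09,"dz":0.01,"ax":0,"ay":0,"az":0},{"dx":-0.14,"dy":0.14,"dz":0.04,"ax":0,"ay":0,"az":0},{"dx":-0.14,"dy":0.185,"dz":0.075,"ax":0,"ay":0,"az":0},{"dx":-0.14,"dy":0.225,"dz":0.095,"ax":0,"ay":0,"az":0},{"dx":-0.13,"dy":0.236,"dz":0.1,"ax":0,"ay":0,"az":0},{"dx":-0.09,"dy":0.236,"dz":0.1,"ax":0,"ay":0,"az":0},{"dx":-0.05,"dy":0.236,"dz":0.1,"ax":0,"ay":0,"az":0},{"dx":-0.03,"dy":0.236,"dz":0.1,"ax":0,"ay":0,"az":0},{"dx":-0.03,"dy":0.236,"dz":0.1,"ax":0,"ay":0,"az":0}]'; python3 - <<'E'
from h import *
print(state()["position"])
I=capture("wrist")[:,:,::-1].copy();cv2.imwrite("pics/w7.png",I)
E
```

```text
time: 17.12
position: [0.5176, 0.1025, 0.0554]
ee_rot: [-0.0, 1.576, -0.001]
contact_force: [0.3, -0.5, -1.8]
opening: 0.0607
[0.51758634 0.10251467 0.0554391 ]
```

View pics/w7.png

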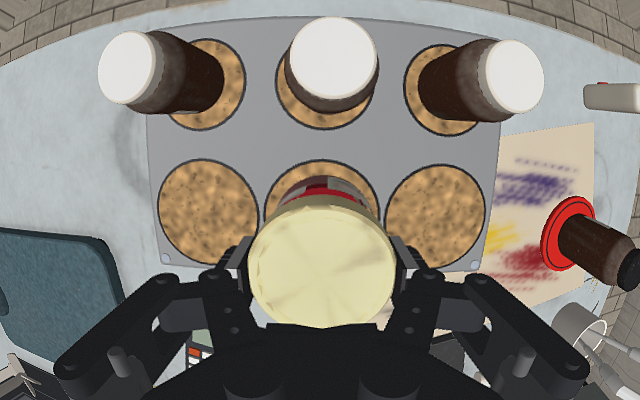

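The jar is over the middle large spot, which shows at (322,210) behind the new bottle, centred sideways. I'll lower it until it touches.

```bash
python3 -m inch '[{"dx":0.008,"dy":0,"dz":0,"ax":0,"ay":0,"az":0},{"dx":0.014,"dy":0,"dz":0,"ax":0,"ay":0,"az":0},{"dx":0.018,"dy":0,"dz":0,"ax":0,"ay":0,"az":0},{"dx":0.018,"dy":0,"dz":0,"ax":0,"ay":0,"az":0},{"dx":0.018,"dy":0,"dz":0,"ax":0,"ay":0,"az":0}]'; python3 -m inch '[{"dx":0.002,"dy":0,"dz":0,"ax":0,"ay":0,"az":0},{"dx":0.002,"dy":0,"dz":0,"ax":0,"ay":0,"az":0}]'
```

```text
time: 17.8
position: [0.5202, 0.1034, 0.0399]
ee_rot: [-0.0, 1.571, 0.0]
contact_force: [0.6, -0.4, -2.3]
opening: 0.0606
time: 18.05
position: [0.5211, 0.1035, 0.0394]
ee_rot: [-0.0, 1.569, 0.0]
contact_force: [-2.8, 0.8, 7.8]
opening: 0.0605
```

```bash
python3 -m inch '[{"dx":0,"dy":0,"dz":0,"ax":0,"ay":0,"az":0},{"dx":0,"dy":0,"dz":0,"ax":0,"ay":0,"az":0},{"dx":0,"dy":0,"dz":0,"ax":0,"ay":0,"az":0},{"dx":-0.03,"dy":0,"dz":0,"ax":0,"ay":0,"az":0},{"dx":-0.09,"dy":0,"dz":0,"ax":0,"ay":0,"az":0},{"dx":-0.13,"dy":0,"dz":0,"ax":0,"ay":0,"az":0},{"dx":-0.13,"dy":0,"dz":0,"ax":0,"ay":0,"az":0},{"dx":-0.13,"dy":0,"dz":0,"ax":0,"ay":0,"az":0}]' 0.085; python3 - <<'E'
from h import *
I=capture("wrist")[:,:,::-1].copy();print(state()["position"],wpx([.5195,.1031,.082]))
hsv=cv2.cvtColor(I,cv2.COLOR_BGR2HSV);m=cv2.inRange(hsv,(20,60,120),(35,180,255))
n,l,s,c=cv2.connectedComponentsWithStats(m)
for i in range(1,n):
  if s[i,4]>500: print(s[i],c[i],wray(*(s[i,:2]+s[i,2:4]/2),.082))
cv2.imwrite("pics/w8.png",I)
E
python3 -m inch '[{"dx":0,"dy":0.06,"dz":-0.025,"ax":0,"ay":0,"az":0},{"dx":0,"dy":0.12,"dz":-0.05,"ax":0,"ay":0,"az":0},{"dx":0,"dy":0.18,"dz":-0.075,"ax":0,"ay":0,"az":0},{"dx":0,"dy":0.23,"dz":-0.1,"ax":0,"ay":0,"az":0},{"dx":0.015,"dy":0.253,"dz":-0.106,"ax":0.06,"ay":0,"az":0},{"dx":0.04,"dy":0.253,"dz":-0.106,"ax":0.06,"ay":0,"az":0},{"dx":0.04,"dy":0.253,"dz":-0.106,"ax":0.06,"ay":0,"az":0},{"dx":0.04,"dy":0.253,"dz":-0.106,"ax":0.06,"ay":0,"az":0}]'; python3 - <<'E'
from h import *
I=capture("wrist")[:,:,::-1].copy();T=tool();print(T)
for P in ([.4126,.3861,.066],[.4162,.3279,.066]):print(wpx(P,T))
cv2.imwrite("pics/w9.png",I)
E
```

```text
time: 19.05
position: [0.5197, 0.1033, 0.1671]
ee_rot: [-0.0, 1.572, 0.0]
contact_force: [0.1, -0.2, -0.4]
opening: 0.0848
[0.51914773 0.10329291 0.1662884 ] [322.06220575 200.1303201 ]
[ 284  160   78   75 1963] [320.37391747 196.33112583] [0.5173596  0.10383479 0.082     ]
[435 184  39  32 592] [450.2972973  197.58614865] [0.51951122 0.21420195 0.082     ]
time: 20.1
position: [0.414, 0.3559, 0.1274]
ee_rot: [0.047, 1.571, -0.048]
contact_force: [0.3, 0.9, 0.3]
opening: 0.0853
(array([0.41455305, 0.3560762 , 0.12816752]), array([[ 1.58056600e-04,  6.04303657e-02,  9.98172403e-01],
       [ 4.09788475e-05,  9.98172414e-01, -6.04303729e-02],
       [-9.99999987e-01,  5.04553739e-05,  1.55291371e-04]]))
[363.83716247 202.44815693]
[283.5745795  211.89744297]
```

View pics/w9.png

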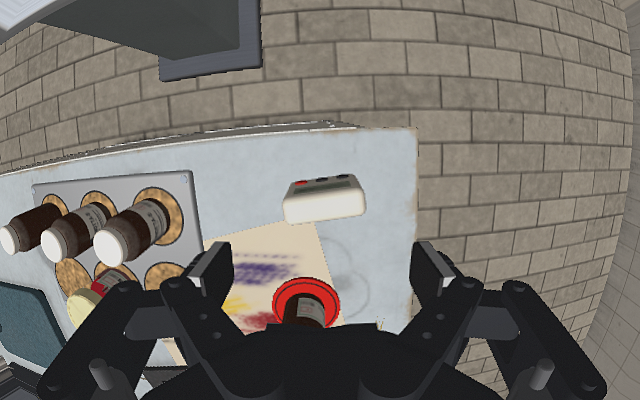

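The jar was placed at about (0.517, 0.104), against a target of (0.5195, 0.103). The timer's top is centred near (324,205) as predicted, but it is turned the other way from my wrist, by -0.12 rad. I'll correct the yaw and go down.

```bash
python3 -m inch '[{"dx":0,"dy":0,"dz":0,"ax":-0.12,"ay":0,"az":0},{"dx":0.03,"dy":0,"dz":0,"ax":-0.12,"ay":0,"az":0},{"dx":0.06,"dy":0,"dz":0,"ax":-0.12,"ay":0,"az":0},{"dx":0.085,"dy":0,"dz":0,"ax":-0.12,"ay":0,"az":0},{"dx":0.1,"dy":0,"dz":0,"ax":-0.12,"ay":0,"az":0},{"dx":0.1,"dy":0,"dz":0,"ax":-0.12,"ay":0,"az":0},{"dx":0.1,"dy":0,"dz":0,"ax":-0.12,"ay":0,"az":0}]' && python3 -m inch '[{"dx":0,"dy":0,"dz":0,"ax":0,"ay":0,"az":0},{"dx":0,"dy":0,"dz":0,"ax":0,"ay":0,"az":0},{"dx":0,"dy":0,"dz":0,"ax":0,"ay":0,"az":0},{"dx":0,"dy":0,"dz":0,"ax":0,"ay":0,"az":0},{"dx":0,"dy":0,"dz":0,"ax":0,"ay":0,"az":0}]' 0.05 30; python3 - <<'E'
from h import *
I=capture("wrist")[:,:,::-1].copy();T=tool();print(T)
for P in ([.4126,.3861,.066],[.4162,.3279,.066]):print(wpx(P,T))
cv2.imwrite("pics/w10.png",I)
E
```

```text
time: 21.02
position: [0.4151, 0.3568, 0.0291]
ee_rot: [-0.046, 1.569, 0.048]
contact_force: [-0.6, -0.2, 0.5]
opening: 0.0848
time: 21.65
position: [0.4151, 0.3569, 0.0292]
ee_rot: [-0.047, 1.568, 0.048]
contact_force: [0.5, -1.0, 5.7]
opening: 0.0612
(array([0.41513583, 0.35695586, 0.02918395]), array([[ 0.00209506, -0.06028676,  0.9981789 ],
       [ 0.00118684,  0.99818054,  0.06028436],
       [-0.9999971 ,  0.00105838,  0.0021628 ]]))
[392.11749681 273.4439164 ]
[254.41098899 273.80263173]
```

View pics/w10.png

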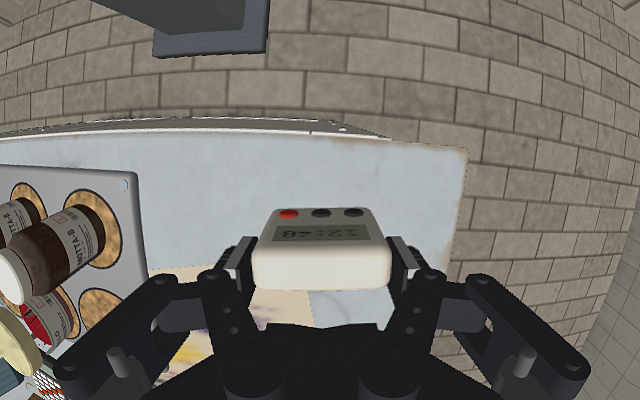

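The timer is held squarely, with its top face centred at about (322,268). I'll carry it above the jar.

```bash
python3 -m inch '[{"dx":-0.05,"dy":0,"dz":0,"ax":0,"ay":0,"az":0},{"dx":-0.1,"dy":0,"dz":0,"ax":0,"ay":0,"az":0},{"dx":-0.13,"dy":-0.02,"dz":0.007,"ax":0,"ay":0,"az":0},{"dx":-0.13,"dy":-0.07,"dz":0.024,"ax":0,"ay":0,"az":0},{"dx":-0.13,"dy":-0.12,"dz":0.041,"ax":0,"ay":0,"az":0},{"dx":-0.13,"dy":-0.17,"dz":0.059,"ax":0,"ay":0,"az":0},{"dx":-0.13,"dy":-0.215,"dz":0.074,"ax":0,"ay":0,"az":0},{"dx":-0.13,"dy":-0.245,"dz":0.085,"ax":0,"ay":0,"az":0},{"dx":-0.125,"dy":-0.259,"dz":0.0895,"ax":0,"ay":0,"az":0},{"dx":-0.105,"dy":-0.259,"dz":0.0895,"ax":0,"ay":0,"az":0},{"dx":-0.095,"dy":-0.259,"dz":0.0895,"ax":0,"ay":0,"az":0},{"dx":-0.095,"dy":-0.259,"dz":0.0895,"ax":0,"ay":0,"az":0}]'; python3 - <<'E'
from h import *
print(state()["position"])
I=capture("wrist")[:,:,::-1].copy();S=capture("scene")[:,:,::-1]
cv2.imwrite("pics/c11.png",np.hstack([cv2.resize(I,(480,300)),cv2.resize(S[160:280,230:358],(320,300),interpolation=cv2.INTER_CUBIC)]))
E
```

```text
time: 23.2
position: [0.5178, 0.1038, 0.1216]
ee_rot: [-0.048, 1.573, 0.048]
contact_force: [0.7, 0.4, -1.3]
opening: 0.0616
[0.51782316 0.10383522 0.12156972]
```

View pics/c11.png

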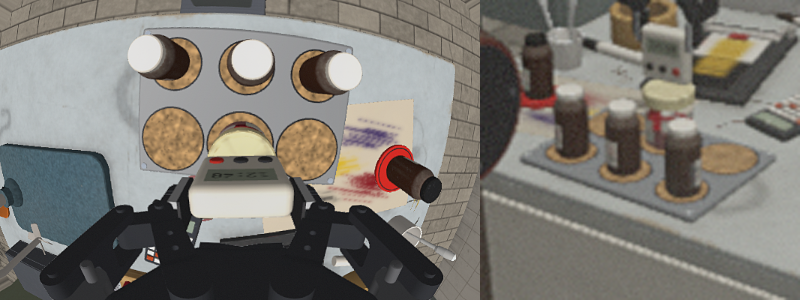

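The timer hangs over the yellow lid in both views. I'll lower it gently.

```bash
python3 -m inch '[{"dx":0.004,"dy":0,"dz":0.001,"ax":0,"ay":0,"az":0},{"dx":0.008,"dy":0,"dz":0.001,"ax":0,"ay":0,"az":0},{"dx":0.011,"dy":0,"dz":0.001,"ax":0,"ay":0,"az":0},{"dx":0.011,"dy":0,"dz":0.001,"ax":0,"ay":0,"az":0},{"dx":0.011,"dy":0,"dz":0.001,"ax":0,"ay":0,"az":0}]'; python3 -m inch '[{"dx":0.002,"dy":0,"dz":0,"ax":0,"ay":0,"az":0},{"dx":0.002,"dy":0,"dz":0,"ax":0,"ay":0,"az":0}]'
```

```text
time: 23.92
position: [0.5201, 0.1032, 0.1118]
ee_rot: [-0.047, 1.57, 0.047]
contact_force: [-0.2, -1.1, -0.2]
opening: 0.0612
time: 24.18
position: [0.5207, 0.1033, 0.1106]
ee_rot: [-0.047, 1.569, 0.047]
contact_force: [-0.7, 0.3, 3.6]
opening: 0.062
```

Contact registers at 3.6 N. I'll release, go straight up, then look from both cameras.

```bash
python3 -m inch '[{"dx":0,"dy":0,"dz":0,"ax":0,"ay":0,"az":0},{"dx":0,"dy":0,"dz":0,"ax":0,"ay":0,"az":0},{"dx":0,"dy":0,"dz":0,"ax":0,"ay":0,"az":0},{"dx":-0.02,"dy":0,"dz":0,"ax":0,"ay":0,"az":0},{"dx":-0.06,"dy":0,"dz":0,"ax":0,"ay":0,"az":0},{"dx":-0.11,"dy":0,"dz":0,"ax":0,"ay":0,"az":0},{"dx":-0.11,"dy":0,"dz":0,"ax":0,"ay":0,"az":0},{"dx":-0.11,"dy":0,"dz":0,"ax":0,"ay":0,"az":0}]' 0.085; python3 - <<'E'
from h import *
T=tool();I=capture("wrist")[:,:,::-1].copy();S=capture("scene")[:,:,::-1]
cv2.imwrite("pics/w12.png",I)
for P in ([.5195,.103,.148],[.5195,.103,.082]):print(wpx(P,T))
cv2.imwrite("pics/c12.png",np.hstack([I[100:300,200:440].repeat(2,0).repeat(2,1),cv2.resize(S[160:280,230:358],(320,400),interpolation=cv2.INTER_CUBIC)]))
E
```

```text
time: 25.18
position: [0.5198, 0.1032, 0.2194]
ee_rot: [-0.047, 1.571, 0.047]
contact_force: [-0.2, 0.2, -0.7]
opening: 0.0849
[322.11173532 203.74001755]
[321.99526497 184.50275801]
```

View pics/c12.png

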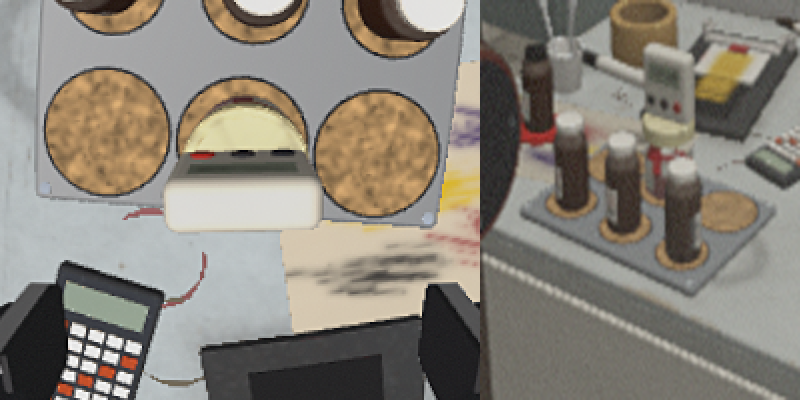

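The timer stands upright on the lid, its top at about (321.5,201.5) against a predicted (322,204). I'll move the arm back to its start area for a final overhead check.

```bash
python3 -m inch '[{"dx":-0.02,"dy":0.04,"dz":-0.025,"ax":0,"ay":0,"az":0},{"dx":-0.02,"dy":0.09,"dz":-0.057,"ax":0,"ay":0,"az":0},{"dx":-0.02,"dy":0.14,"dz":-0.09,"ax":0,"ay":0,"az":0},{"dx":-0.02,"dy":0.19,"dz":-0.12,"ax":0,"ay":0,"az":0},{"dx":-0.02,"dy":0.24,"dz":-0.15,"ax":0,"ay":0,"az":0},{"dx":-0.02,"dy":0.29,"dz":-0.185,"ax":0,"ay":0,"az":0},{"dx":-0.02,"dy":0.34,"dz":-0.215,"ax":0,"ay":0,"az":0},{"dx":-0.02,"dy":0.39,"dz":-0.25,"ax":0,"ay":0,"az":0},{"dx":-0.02,"dy":0.44,"dz":-0.28,"ax":0,"ay":0,"az":0},{"dx":-0.02,"dy":0.49,"dz":-0.31,"ax":0,"ay":0,"az":0},{"dx":-0.02,"dy":0.52,"dz":-0.33,"ax":0,"ay":0,"az":0},{"dx":-0.02,"dy":0.52,"dz":-0.33,"ax":0,"ay":0,"az":0}]'; python3 - <<'E'
from h import *
I=capture("top")[:,:,::-1]; A=cv2.imread("pics/top0.png")
f=lambda J:cv2.resize(J[120:272,150:345],(800,624),interpolation=cv2.INTER_CUBIC)[:600]
cv2.imwrite("pics/t2.png",f(I)); s=800/195
for n,P in dict(black=[.5414,.3312,.091],spare=[.4295,.1051,.095],L=[.4313,.1871,.095],R=[.4277,.0231,.095],lid=[.5195,.1031,.082],timer=[.5195,.1031,.148]).items():
    u=px(P);print(n,(u-[150,120]+.5)*[s,624/152]-.5)
d=cv2.absdiff(I,A).max(2)[130:185,295:340];print("calc diff max",d.max(),(d>25).sum())
E
```

```text
time: 26.78
position: [0.157, 0.603, 0.2372]
ee_rot: [-0.053, 1.572, 0.047]
contact_force: [0.6, 0.3, -0.2]
opening: 0.0852
black [133.78505202 310.53817005]
spare [520.42093511 515.19680425]
L [375.78360484 508.72228532]
R [664.30575398 521.63763789]
lid [530.17918884 360.19543508]
timer [524.3181565  347.86855292]
calc diff max 10 0
```

View pics/t2.png

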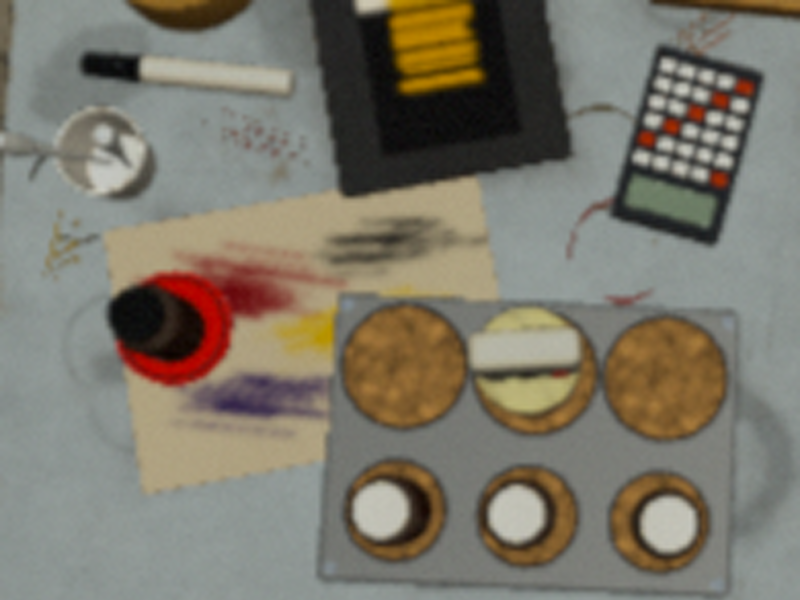

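```bash
python3 -c "
from bench import ctrl,state
print(ctrl.job_done(),state()['time'])"
```

```text
the job is handed in; nothing more can be done
the job is handed in; nothing more can be done
```

The job is done and was handed in at about 27 s of the 136 s allowed. The hand-in reports no verdict.

- **Moves:** The black-capped bottle went to the red coaster. The spare went on the emptied middle front spot, the ink jar on the large spot behind it, and the timer upright on the jar's lid.
- **Placing:** In the final overhead picture the jar lid and timer were about 1 mm from where they should appear. The spare was about 2 mm off, and the black-capped bottle about 3 mm off. All are well inside the limits and looked upright, and the arm is back near its start position, clear of everything.
- **Left alone:** The calculator region matched the first overhead picture (no pixel changed beyond noise). The two right bottles' caps were within about 1 mm of where they started, judged by eye.
- **Disagreement:** The wrist camera read positions about 2–3 mm closer to the robot than the overhead camera did. That is within the tolerances, so I did not correct for it.

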